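# Set the key eraser and tip in the returned fobs

### The job

Set the key eraser going: turn the selector knob on the grey box from off until it clicks in with its pointer at the round disc mark, and only then lift the tray by its bar to tip all four fobs into the hopper behind it. Bring the tray back down level, leave the selector on the disc, and leave the other things on the desk where they are.

Things in the scene. Friction and masses are not known exactly. Their poses are not given: they have to be found in the camera images.
- console: Grey selector box with a white top panel, 200 (its x) x 230 (its y) mm, flat panel 55 mm above the table; origin at the centre of its underside, its x axis points away from the robot, turned by up to 0.3 rad. Fixed.
- selector_axis (a point): Point on the knob's vertical axis at the height of the panel (55 mm above the table). Axes as the console's. A flat steel washer of 68 mm diameter and 3 mm height lies round it.
- selector (a joint): Knob angle, rad, counter-clockwise from above positive; 0 = off, where it starts: pointer 0.25 rad counter-clockwise of the console's +x (a small dot there). Sprung detents at -1.0, -0.5, 0 and +0.5: let go, it snaps into the nearest one (dividing points half-way). Needs up to about 0.2 Nm. End stops at -1.06 and +0.56.
- selector_aim (a point): Point in the panel plane on the pointer's line, 100 mm from the knob's axis, where the marks lie. Moves with the knob; its x axis runs along the pointer outwards. It coincides with a mark's centre when the pointer is on that mark.
- selector_push (a point): Point on top of the knob's black pointer bar, 50 mm out from the axis, 100 mm above the table. Moves with the knob; x runs along the bar outwards, y across. The bar is 16 mm thick, upright-sided from 10 to 45 mm above the panel, from 35 mm behind the axis to 68 mm in front, where it ends in a blunt point; a white line on top runs from axis to point. Room for closed fingers beside it.
- mark_disc: Round black disc, 40 mm diameter, 4 mm thick, fixed on the panel 100 mm from the knob's axis: the mark to select. Origin at its centre. It is at one of the knob's detents -1.0, -0.5 or +0.5; the other two marks take the others.
- mark_triangle: Black triangle about 43 mm a side, 4 mm thick, fixed on the panel; another mark, not wanted. Origin at its centre.
- mark_bar: Black oblong 42 x 13 mm, 4 mm thick, fixed on the panel; another mark, not wanted. Origin at its centre.
- eraser: Bulk key eraser, fixed: white housing with an aluminium tipping tray on top on the robot's side, and behind it an open steel hopper. Origin on the table under the tray's hinge line; x points from tray to hopper, turned by up to 0.28 rad from straight ahead.
- tray (a joint): Tilt of the tray, rad: 0 level, grows as its robot-side end is lifted, stop at 1.35. Plain hinge with slight damping: the tray falls back level when let go. The full tray takes 2 to 4 N at the bar. The fobs start to slide at 0.45 to 0.65 rad; tip it to 1.0 or more to clear them.
- tray_hinge (a point): Middle of the tray's hinge axis, 102 mm above the table. Axes as the eraser's; the hinge runs along y. The tray reaches 160 mm from it towards the robot, is 176 mm wide, with 32 mm walls on three sides and open at the hinge side.
- tray_bar (a point): Middle of the round grip bar at the tray's robot-side end: dark steel, 12 mm diameter, along the eraser's y, 112 mm clear between its two arms; level, it is 205 mm from the hinge axis and 20 mm above it (122 mm above the table); 39 mm clear between bar and tray wall, nothing under the bar. Moves and turns with the tray.
- hopper_in (a point): Centre of the hopper's inner floor, 6 mm above the table. Axes as the eraser's. Inside 162 mm (x) by 202 mm (y); walls reach 90 mm above the table at the tray side, 125 mm at the sides, 150 mm at the far side.
- fob0: 62 x 36 x 14 mm black key fob, origin at the centre of its underside; lies loose in the tray at the start. About 45 g.
- fob1: 62 x 36 x 14 mm black key fob, origin at the centre of its underside; lies loose in the tray at the start. About 45 g.
- fob2: 62 x 36 x 14 mm black key fob, origin at the centre of its underside; lies loose in the tray at the start. About 45 g.
- fob3: 62 x 36 x 14 mm black key fob, origin at the centre of its underside; lies loose in the tray at the start. About 45 g.
- folding_key: Bystander: silver folding key, about 115 mm long, 14 mm high, on the table.
- fob_housing: Bystander: matte grey empty fob housing, 75 x 42 x 16 mm, on the table.
- battery_box: Bystander: amber plastic battery box, 100 x 65 x 27 mm, on the table.
- pick: Bystander: black steel tweezers-style pick, about 150 mm long, 6 mm high, on the table.
- driver: Bystander: screwdriver, 160 mm, on the table.
- tag: Bystander: white plastic key tag, 80 x 45 x 6 mm, on the table.
- handheld_reader: Bystander: black handheld reader, 130 x 75 x 22 mm, on the table.
Not all that is in view belongs to the job. Leave any red look-alike of the fob0 alone. Leave any red look-alike of the fob2 alone.

How it is judged:
By the outcome, as a careful person would: the job done as asked, in the order asked, and still so for the second after the job is handed in, with the robot touching nothing.
It also fails if it takes over 69 s, if anything falls off the work surface, if the arm or the gripper's body presses on something with over 40 N, if the wrist force passes 120 N, or if a joint passes its speed limit or range.

### The arm

A 7-joint arm with a two-finger parallel gripper is mounted at the origin on the work surface. World frame = base frame: x ahead of the robot, y to its left, z up, the work surface at z = 0. Lengths are in mm, angles in rad, forces in N, time in s.
With the tool pointing down it reaches from about 425 to 875 mm from the base axis. Payload 8.4 kg.
Tool frame: the origin (TCP) lies at the centre of the arm's flange, where the gripper is bolted on; the fingertips stand ctrl.tip_reach ahead of it and the grasp point (between the pads) lies 155 mm ahead of it (ctrl.tip_reach is the distance from the TCP to the fingertips, in mm); z points along the fingers, y is the line along which they close (so a half turn about z gives the same grasp; the last joint's range is limited). The gripper opens to 85 mm and grips with 20 to 120 N. Pads are 22 mm wide; open, the fingers measure 114 mm over their backs; the gripper's body (76 mm by 85 mm) begins 54 mm behind the grasp point. The pads swing forward as they close: fully open they stand 13 mm farther back than shut.
Start: joints at [-0.099, 0.333, 0.04, 1.465, -0.013, 1.343, -0.059], TCP at [649.98, -0.013, 404.708] pointing down, gripper open.
Joint ranges: [-2.58, 2.58], [-0.38, 2.09], [-1.3, 1.39], [0.25, 2.4], [-1.5, 4.64], [0.08, 2.09], [-2.65, 2.65]. Speed limits (rad/s): [2.22, 2.22, 2.79, 2.79, 3.14, 3.14, 3.14].

### API

Orientations are given as a 3x3 rotation matrix whose columns are the frame's x, y, z axes.
In Python, from bench import status, viewer, finish_job, ctrl gives the robot as it stands.
- The arm moves only by the tool servo_tool, never from a script. Its argument "series" is a list that holds one entry, the list of rows, each a list of 5 numbers: the shift along the world's x, y, z as a fraction of full scale, then the turn about the world's z as a fraction of full scale, then the opening, from 0 (shut) to 1 (fully open). A call has 1 to 5 rows; each row shifts and turns the commanded pose from where the row before left it; what a row does not reach is not made up. Full scale, the value 1, is 120 mm for a shift and 360 degrees for a turn. A row lasts 1/8 s, in which the tool goes at most 62.5 mm and 10.7 degrees, less where a joint would pass 70% of its speed; a pose out of reach is approached as far as the arm can. A call with a number of a shift or a turn outside -1 to 1 is refused whole. A call with a gripper value outside its range is refused whole. The fingers move at their own pace and stop on an object; the grip force is fixed at half the most. Time passes only in rows, so rows that do not move let the fingers close. It gives the time, the measured TCP pose, the force, the opening and the grip force at its end, in the units of the state.
- status.get_state(): the state, without advancing time (a new reading comes with each control period).
- viewer.capture(name): name is "scene" or "side" or "wrist"; returns the picture (420x560x3 uint8, blue, green, red); there is no depth.
- viewer.camera_model(name): a dict with "fx", "fy", "cx", "cy" (pixels), "R" (3x3) and "t" (3): a world point X has camera coordinates R X + t; the wrist camera has in their place "tool_from_camera" (4x4, takes a point from camera to tool coordinates, whose origin is the TCP and whose axes are the flange's). Camera axes: x right, y down, z forward; pixel columns grow to the right and rows downward; lengths in mm; the calibration is good to about 2 mm. A picture is of the moment at which its call begins: read the wrist's pose just before it. camera_model takes no time and is no camera call.
- finish_job(): hands the job in; it is judged then, once.
The state is a dict: "time": time; "q": joint angles; "qvel": joint speeds; "tau": joint torques, N m; "ee_pos": TCP position; "eef_rot": TCP orientation; "contact_force": force on the tool from outside, world axes, zero at the start; "moment": the same for the moment, N m; "gripper_width": finger opening in mm; "grip_force": force on a finger pad.
Only numpy, scipy, OpenCV 4.12 (cv2) and the standard library are available. Lean on these libraries where they do the work, as an engineer would, in place of code of your own. Each camera call takes 0.05 s, during which the arm holds its last target. There are 200 camera calls.

## Working session

There is one attempt and no reset: what is moved stays moved. The work goes in short steps, Python scripts to look and compute and a tool call to move; the robot and the scene stay as the last step left them, time stands still between calls to the robot, and variables do not carry over. Pictures are saved under pics/ and viewed, at most 10 in all, crops included, and the job is handed in when it is done.

Besides the shell and the picture viewer there is one more tool, called after "Request:" as a command line: name --argument value ..., lists and objects as JSON in quotes. servo_tool: Moves the arm, as the interface text tells. Its arguments: {"type":"object","properties":{"series":{"type":"array"}},"required":["series"]}

```bash
mkdir -p pics
python3 - <<'E'
from bench import status, viewer, ctrl
import cv2
s=status.get_state();print(s['time'],s['ee_pos'],s['eef_rot'],s['gripper_width'],ctrl.tip_reach)
for n in("scene","side","wrist"):
    cv2.imwrite(f"pics/{n}0.png",viewer.capture(n))
    print(n,viewer.camera_model(n))
E
```

```text
0.0 [ 6.49830050e+02 -3.63014795e-02  4.03827968e+02] [[ 4.36978554e-05  9.99998741e-01 -1.58641598e-03]
 [ 9.99999990e-01 -4.39092568e-05 -1.33222691e-04]
 [-1.33292181e-04 -1.58641014e-03 -9.99998733e-01]] 85.56095047645047 173.4
scene {'fx': 424.93902414209686, 'fy': 424.93902414209686, 'cx': 273.48785008633894, 'cy': 207.2495945494565, 'R': array([[ 0.63677538,  0.77104636,  0.00215314],
       [ 0.65539996, -0.53979258, -0.52827537],
       [-0.40616255,  0.33780391, -0.84907037]]), 't': array([-325.56961749, -324.51749967, 1590.13211082])}
side {'fx': 482.56574079880505, 'fy': 482.56574079880505, 'cx': 275.10587141050746, 'cy': 207.05174545581144, 'R': array([[-0.99711951, -0.07581598, -0.00215033],
       [-0.03651579,  0.50471283, -0.86251467],
       [ 0.06647769, -0.85995168, -0.50602749]]), 't': array([ 576.94545029,  134.58310957, 1516.26172865])}
wrist {'fx': 332.93254678423557, 'fy': 332.93254678423557, 'cx': 280.5542559863786, 'cy': 204.2078666993495, 'tool_from_camera': array([[ 1.36140785e-05, -9.58240654e-01, -2.85963022e-01,
         7.33924337e+01],
       [ 9.99999971e-01,  8.15084461e-05, -2.25520867e-04,
         1.23328035e+00],
       [ 2.39411665e-04, -2.85963010e-01,  9.58240627e-01,
         2.99351481e+01],
       [ 0.00000000e+00,  0.00000000e+00,  0.00000000e+00,
         1.00000000e+00]])}
```

Run:
```python
import cv2
for n in("scene","side"):
    cv2.imwrite(f"pics/{n}0b.png",cv2.resize(cv2.imread(f"pics/{n}0.png"),(800,600),interpolation=cv2.INTER_CUBIC))
```

```text
(no output)
```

View pics/scene0b.png

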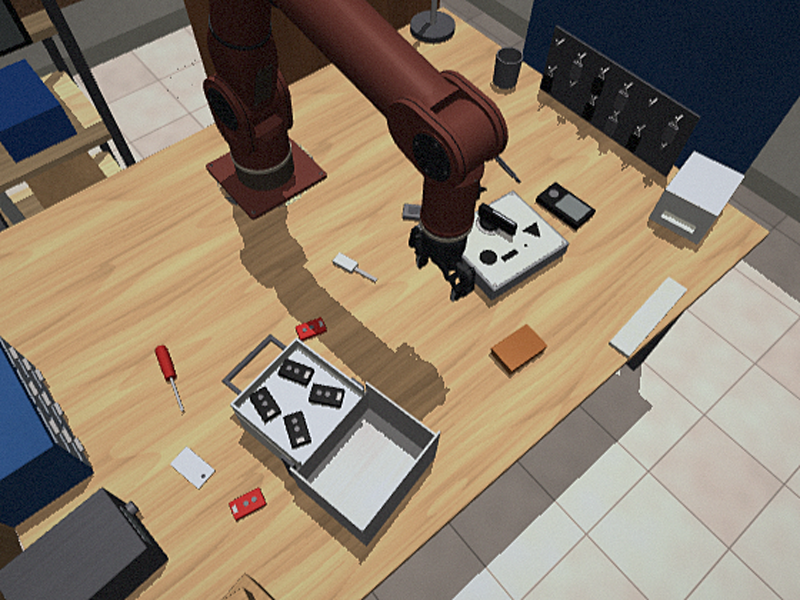

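View pics/side0b.png

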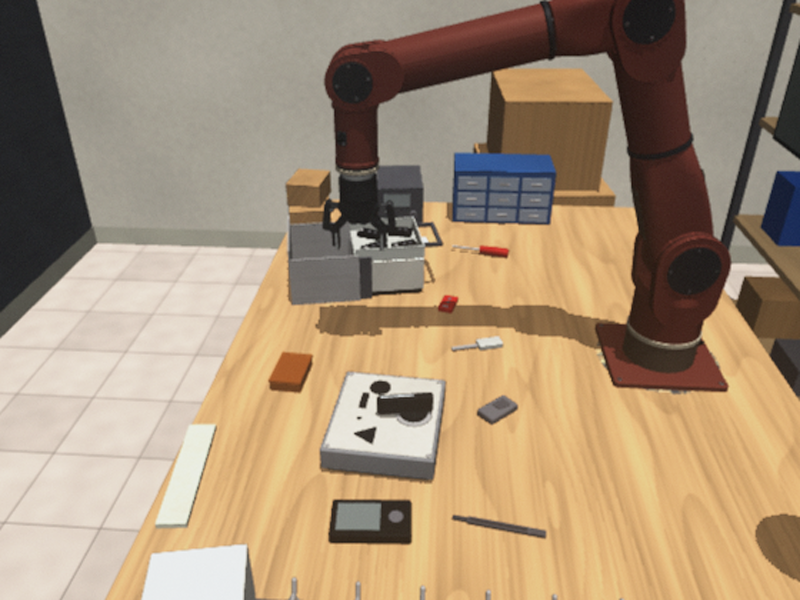

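```bash
cat > h.py <<'E'
import numpy as np
from bench import status, viewer, ctrl
def ray(n,u,v,s=None):
    c=viewer.camera_model(n); d=np.array([(u-c['cx'])/c['fx'],(v-c['cy'])/c['fy'],1.])
    if n=="wrist":
        T=c['tool_from_camera'];R=np.array(s['eef_rot']);o=np.array(s['ee_pos'])+R@T[:3,3];return o,R@T[:3,:3]@d
    return -c['R'].T@c['t'],c['R'].T@d
def onz(n,u,v,z,s=None):
    o,d=ray(n,u,v,s);return o+d*(z-o[2])/d[2]
def proj(n,X,s=None):
    c=viewer.camera_model(n)
    if n=="wrist":
        T=c['tool_from_camera'];p=T[:3,:3].T@(np.array(s['eef_rot']).T@(np.array(X)-s['ee_pos'])-T[:3,3])
    else: p=c['R']@np.array(X)+c['t']
    return np.array([c['fx']*p[0]/p[2]+c['cx'],c['fy']*p[1]/p[2]+c['cy']])
E
python3 - <<'E'
from h import *
import cv2
k=.7
for nm,u,v,z in[("washer",415,408,58),("disc",380,387,59),("bar",363,400,59),("tri",367,436,59),("dot",359,418,55),("traybar",432,235,122)]:
    print(nm,onz("side",u*k,v*k,z).round(0))
for nm,u,v,z in[("disc",488,257,59),("bar",509,254,59),("tri",532,229,59),("trayb1",225,383,122),("trayb2",273,340,122)]:
    print(nm,onz("scene",u*k,v*k,z).round(0))
E
```

```text
washer [516. 282.  58.]
disc [587. 226.  59.]
bar [615. 267.  59.]
tri [597. 366.  59.]
dot [617. 314.  55.]
traybar [ 503. -332.  122.]
disc [590. 221.  59.]
bar [614. 264.  59.]
tri [597. 357.  59.]
trayb1 [ 510. -404.  122.]
trayb2 [ 491. -284.  122.]
```

Request:
servo_tool --series '[[[-0.14, 0.47, 0, 0, 0], [-0.14, 0.47, 0, 0, 0], [-0.14, 0.47, 0, 0, 0], [-0.14, 0.47, 0, 0, 0], [-0.14, 0.47, 0, 0, 0]]]'

```text
time: 0.78
ee_pos: [565.2, 283.6, 404.6]
eef_rot: [[0.0, 1.0, -0.0], [1.0, -0.0, -0.0], [-0.0, -0.0, -1.0]]
contact_force: [1.5, -0.0, 0.6]
gripper_width: 0.3
grip_force: 0.0
```

Run:
```python
from h import *
import cv2
s=status.get_state();print(s['time'],s['ee_pos'],s['gripper_width'],s['contact_force'])
im=viewer.capture("wrist");np.save("s1.npy",s,allow_pickle=True)
cv2.imwrite("pics/w1.png",im);cv2.imwrite("pics/w1b.png",cv2.resize(im,(800,600),interpolation=cv2.INTER_CUBIC))
```

```text
0.775 [565.16057596 283.61526055 404.56371915] 0.32671564028319483 [ 1.53108052 -0.00174684  0.58254888]
```

View pics/w1b.png

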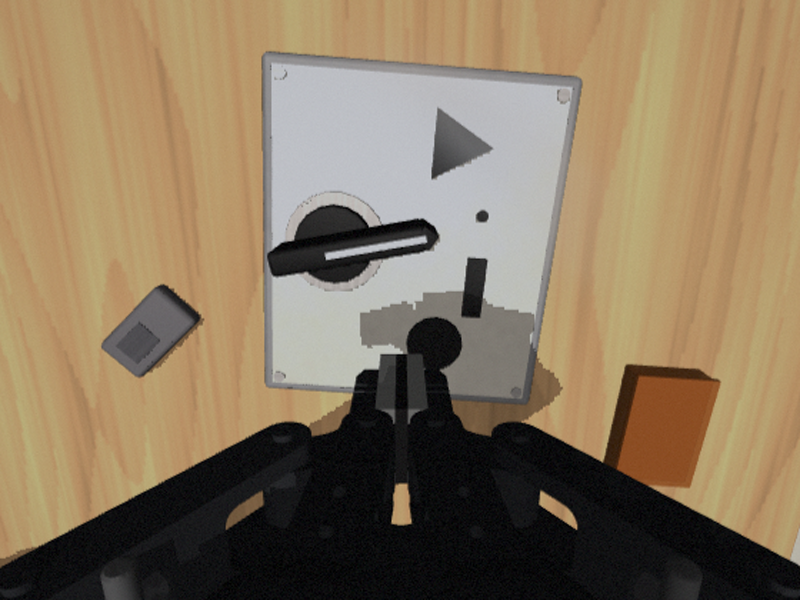

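The wrist view shows the washer at (334,240), the knob pointer toward the dot (482,216), the triangle at (454,145), the bar mark at (474,288) and the disc at (434,342).

Run:
```python
from h import *
from scipy.optimize import least_squares
s=np.load("s1.npy",allow_pickle=True).item();k=.7
P={n:onz("wrist",u*k,v*k,z,s)[:2] for n,u,v,z in[("wash",334,240,58),("disc",434,342,59),("bar",474,288,59),("tri",454,145,59),("dot",482,216,55),("tip",438,238,100),("linein",326,256,100)]}
for n in P:print(n,P[n].round(1))
def f(p):
    c=p[:2];r=[P['wash']-c]
    for n,a in(("disc",-1),("bar",-.5),("tri",.5)):
        t=p[2]+.25+a;r.append(P[n]-c-100*np.array([np.cos(t),np.sin(t)]))
    return np.concatenate(r)
o=least_squares(f,[520,280,0]);print(o.x,o.fun.round(1))
c=o.x[:2];yaw=o.x[2]
for n,z in(("disc",59),("bar",59),("tri",59),("wash",58)):
    pass
for a in(0,-.25,-.5,-.75,-1,-1.06):
    t=yaw+.25+a;u=np.array([np.cos(t),np.sin(t)]);n=np.array([-u[1],u[0]])
    print(a,[(c+50*u+n*d).round(0) for d in(0,8,20,40)])
```

```text
wash [521.3 298.8]
disc [590.  225.2]
bar [616.8 265.4]
tri [600.  359.9]
dot [620.6 314.5]
tip [588.  307.7]
linein [522.2 297. ]
[ 5.21916908e+02  2.98265516e+02 -7.85648933e-02] [-0.6  0.5  0.5  0.7  0.3 -0.6 -0.2 -0.6]
0 [array([571., 307.]), array([570., 315.]), array([568., 327.]), array([564., 346.])]
-0.25 [array([572., 294.]), array([572., 302.]), array([573., 314.]), array([575., 334.])]
-0.5 [array([569., 282.]), array([572., 290.]), array([576., 301.]), array([582., 320.])]
-0.75 [array([564., 271.]), array([568., 278.]), array([575., 288.]), array([586., 304.])]
-1 [array([556., 261.]), array([562., 267.]), array([570., 275.]), array([585., 288.])]
-1.06 [array([553., 259.]), array([560., 265.]), array([569., 272.]), array([584., 285.])]
```

Request:
servo_tool --series '[[[0, 0.5, 0, 0, 0], [0, 0, -0.43, 0, 0], [0, 0, -0.43, 0, 0], [0, 0, -0.42, 0, 0], [0, 0, 0, 0, 0]]]'

```text
time: 1.45
ee_pos: [564.6, 340.8, 246.8]
eef_rot: [[-0.0, 1.0, -0.007], [1.0, 0.0, -0.005], [-0.005, -0.007, -1.0]]
contact_force: [0.5, -0.4, 0.4]
gripper_width: 0.1
grip_force: 0.0
```

Run:
```python
from h import *
import cv2
s=status.get_state();print(s['time'],s['ee_pos'],s['contact_force'])
im=viewer.capture("side")[170:380,180:380]
im2=viewer.capture("wrist")
cv2.imwrite("pics/s2.png",np.hstack([cv2.resize(im,(400,420),interpolation=cv2.INTER_CUBIC),cv2.resize(im2,(400,300))[:,:] if 0 else cv2.resize(im2[:, 80:480],(400,420))]))
# planned finger centres, tool target increments
c=np.array([521.9,298.3]);yaw=-.0786;p=s['ee_pos'][:2]
for a,d in((0,24),(-.17,20.5),(-.34,20),(-.51,20),(-.67,20),(-.83,20),(-.97,20)):
    t=yaw+.25+a;u=np.array([np.cos(t),np.sin(t)]);q=c+50*u+d*np.array([-u[1],u[0]])
    print(a,q.round(1),((q-p)/120).round(3));p=q
```

```text
1.45 [564.59041428 340.75174646 246.76017898] [ 0.50507008 -0.44777148  0.36998964]
0 [567.1 330.5] [ 0.021 -0.086]
-0.17 [571.9 318.9] [ 0.04  -0.097]
-0.34 [574.5 309.6] [ 0.022 -0.077]
-0.51 [575.7 300.6] [ 0.01  -0.076]
-0.67 [575.4 292. ] [-0.003 -0.072]
-0.83 [573.7 283.5] [-0.014 -0.07 ]
-0.97 [571.1 276.4] [-0.021 -0.059]
```

View pics/s2.png

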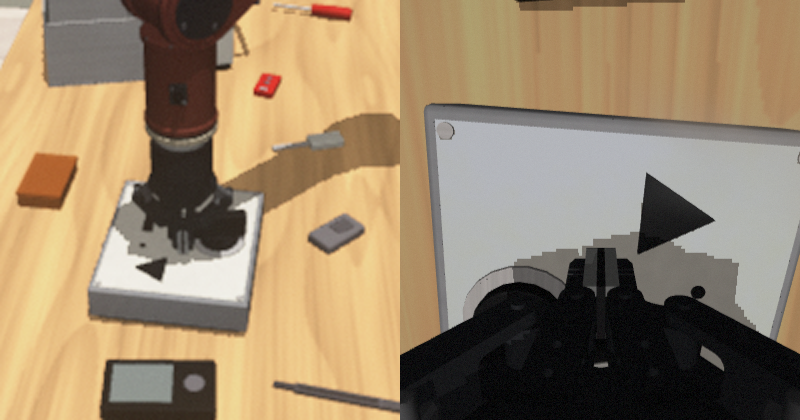

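The closed fingers (about (185,235) in the left half) stand on the triangle side of the pointer bar, clear of it and the panel. Now the clockwise push.

Request:
servo_tool --series '[[[0.02, -0.085, 0.02, 0, 0], [0.04, -0.1, 0, -0.027, 0], [0.02, -0.075, 0, -0.027, 0], [0.01, -0.075, 0, -0.027, 0], [0, -0.07, 0, -0.026, 0]]]'

```text
time: 2.17
ee_pos: [578.0, 292.8, 256.5]
eef_rot: [[0.628, 0.779, 0.004], [0.779, -0.628, 0.003], [0.005, 0.002, -1.0]]
contact_force: [1.5, 3.6, -1.5]
gripper_width: 0.2
grip_force: 1.6
```

Request:
servo_tool --series '[[[-0.015, -0.07, 0, -0.025, 0], [-0.02, -0.06, 0, -0.022, 0], [0, 0, 0, 0, 0]]]'

```text
time: 2.55
ee_pos: [573.4, 276.9, 255.9]
eef_rot: [[0.824, 0.567, 0.003], [0.567, -0.824, 0.001], [0.003, 0.001, -1.0]]
contact_force: [-0.5, 0.7, -0.2]
gripper_width: -0.1
grip_force: 0.0
```

Request:
servo_tool --series '[[[0.08, 0.07, 0, 0, 0], [0.05, 0.05, 0.1, 0, 0], [0, 0, 0.5, 0.03, 0.4], [0, 0, 0.5, 0.03, 0.4], [-0.3, 0.35, 0.2, 0.03, 0.4]]]'

```text
time: 3.18
ee_pos: [555.6, 331.3, 415.0]
eef_rot: [[0.395, 0.919, 0.007], [0.919, -0.395, 0.002], [0.004, 0.006, -1.0]]
contact_force: [0.2, 1.6, -0.4]
gripper_width: 34.3
grip_force: 0.0
```

Run:
```python
from h import *
import cv2
s=status.get_state();print(s['time'],s['ee_pos'],s['gripper_width'],s['contact_force'])
a=viewer.capture("wrist");b=viewer.capture("side")[210:350,210:330]
cv2.imwrite("pics/w3.png",np.hstack([cv2.resize(a,(440,330)),cv2.resize(b,(283,330),interpolation=cv2.INTER_CUBIC)]))
for m in (0,-.5,-1.):
    t=-.0786+.25+m;print(m,(proj("side",[521.9+68*np.cos(t),298.3+68*np.sin(t),100])-[210,210])*[283/120,330/140])
```

```text
3.175 [555.56396965 331.26704357 414.98488179] 34.25970667614637 [ 0.15501807  1.60451911 -0.41817553]
0 [122.31981051 161.36675931]
-0.5 [127.67686189 142.44547944]
-1.0 [146.20831097 127.83707544]
```

View pics/w3.png

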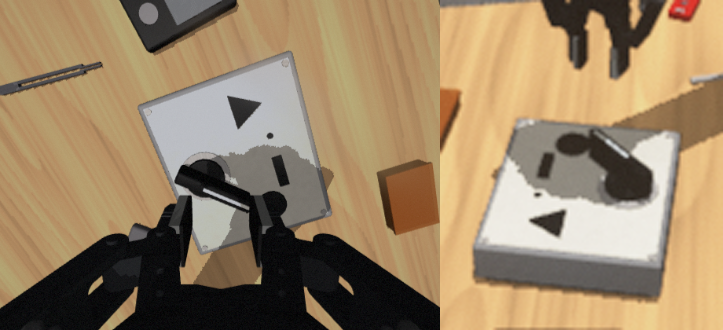

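The pointer tip is at (590,130), at the disc (572,143), matching the predicted -1.0 position. The selector is done, so I move over the tray.

Request:
servo_tool --series '[[[0, -0.5, 0, 0.03, 1], [0, -0.5, 0, 0.03, 1], [0, -0.5, 0, 0.03, 1], [0, -0.5, 0, 0, 1], [0, -0.5, 0, 0, 1]]]'

```text
time: 3.9
ee_pos: [552.6, 35.7, 410.5]
eef_rot: [[-0.149, 0.989, 0.001], [0.989, 0.149, 0.0], [0.0, 0.001, -1.0]]
contact_force: [1.0, -0.4, -0.6]
gripper_width: 85.3
grip_force: 0.0
```

Request:
servo_tool --series '[[[0, -0.5, 0, 0, 1], [0, -0.5, 0, 0, 1], [0, -0.5, 0, 0, 1], [0, -0.5, 0, 0, 1], [0, -0.5, 0, 0, 1]]]'

```text
time: 4.53
ee_pos: [552.9, -264.3, 410.5]
eef_rot: [[-0.149, 0.989, 0.001], [0.989, 0.149, -0.0], [-0.0, 0.001, -1.0]]
contact_force: [1.7, 0.6, -0.4]
gripper_width: 85.3
grip_force: 0.0
```

Request:
servo_tool --series '[[[0, -0.5, 0, 0, 1], [0, 0, 0, 0, 1]]]'

```text
time: 4.78
ee_pos: [551.1, -328.3, 409.8]
eef_rot: [[-0.141, 0.99, -0.001], [0.99, 0.141, -0.003], [-0.003, -0.001, -1.0]]
contact_force: [-0.7, 0.3, 0.2]
gripper_width: 85.5
grip_force: 0.0
```

Run:
```python
from h import *
import cv2
s=status.get_state();print(s['time'],s['ee_pos'],s['gripper_width'],s['eef_rot'])
im=viewer.capture("wrist");np.save("s4.npy",s,allow_pickle=True)
cv2.imwrite("pics/w4b.png",cv2.resize(im,(800,600),interpolation=cv2.INTER_CUBIC))
```

```text
4.775 [ 551.07665774 -328.25522767  409.78372863] 85.4602623683354 [[-0.14119809  0.98998083 -0.00102443]
 [ 0.98997766  0.14119465 -0.00288157]
 [-0.00270805 -0.00142104 -0.99999532]]
```

View pics/w4b.png

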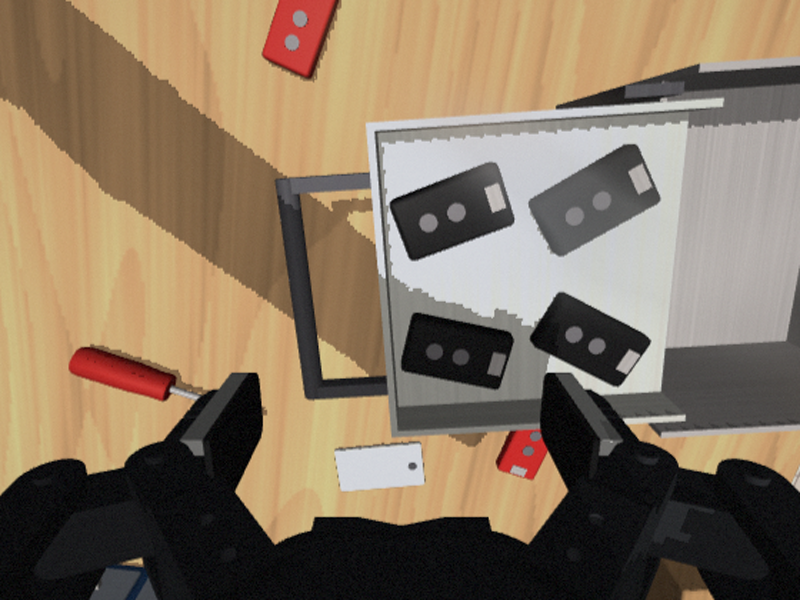

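The wrist view shows four black fobs in the tray, with the red look-alikes outside it at (300,35) and (520,455). The bar runs from (288,185) to (311,388).

Run:
```python
from h import *
s=np.load("s4.npy",allow_pickle=True).item();k=.7
a=onz("wrist",288*k,185*k,123,s);b=onz("wrist",311*k,388*k,123,s)
c=onz("wrist",369*k,125*k,134,s);d=onz("wrist",396*k,433*k,134,s)
for x,y in((a,b),(c,d)):
    v=x-y;print(x.round(1),y.round(1),((x+y)/2).round(1),np.linalg.norm(v),"yaw",np.arctan2(-v[0],v[1]))
print(np.array(s['eef_rot'])[:,0],np.arctan2(.141,.99))
```

```text
[ 485.2 -282.5  123. ] [ 507.7 -399.7  123. ] [ 496.4 -341.1  123. ] 119.36698859734334 yaw 0.18906215060750062
[ 524.7 -247.1  134. ] [ 561.6 -416.   134. ] [ 543.1 -331.5  134. ] 172.84108180175988 yaw 0.21507248838977333
[-0.14119809  0.98997766 -0.00270805] 0.1414727864921576
```

Request:
servo_tool --series '[[[-0.456, -0.107, 0, 0.0095, 0.45], [0, 0, 0, 0, 0.45], [0, 0, 0, 0, 0.45], [0, 0, -0.3, 0, 0.45], [0, 0, 0, 0, 0.45]]]'

```text
time: 5.45
ee_pos: [498.4, -333.9, 371.3]
eef_rot: [[-0.209, 0.978, -0.004], [0.978, 0.209, 0.002], [0.003, -0.003, -1.0]]
contact_force: [-0.2, -0.1, 0.5]
gripper_width: 38.2
grip_force: 0.0
```

Run:
```python
from h import *
import cv2
s=status.get_state();print(s['time'],s['ee_pos'],s['gripper_width'],s['contact_force'],np.array(s['eef_rot'])[:,0])
im=viewer.capture("wrist")
g=np.array(s['ee_pos'])+np.array(s['eef_rot'])@[0,0,155];print(g)
for dy in(-50,0,50):print(proj("wrist",[496.4-.2*dy,-341.1+.98*dy,122],s)*800/560)
cv2.imwrite("pics/w5b.png",cv2.resize(im,(640,480),interpolation=cv2.INTER_CUBIC))
```

```text
5.45 [ 498.40089329 -333.87691082  371.32363651] 38.23244094708901 [-0.23615767 -0.08470932  0.54992807] [-0.20874057  0.97796587  0.00318211]
[ 497.80674645 -333.49939377  216.325235  ]
[392.3425032  411.76809938]
[392.74734537 321.24353217]
[393.20446397 219.02971542]
```

View pics/w5b.png

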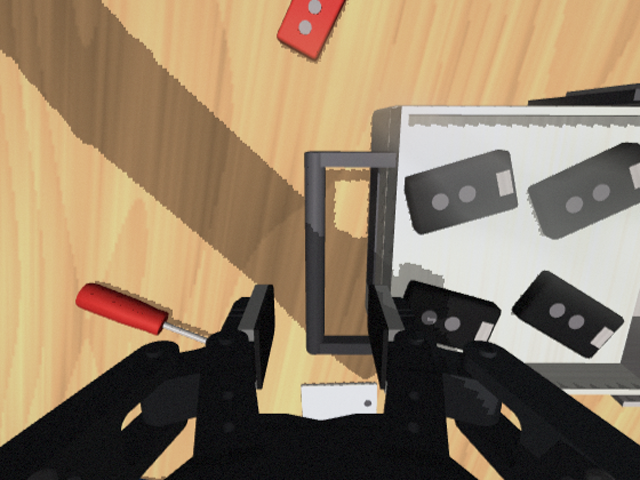

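The bar (x≈315 px, y 153–352) sits centred between the open fingers and matches the prediction. I'm going down onto it and closing.

Request:
servo_tool --series '[[[-0.012, -0.06, -0.3, 0, 0.45], [0, 0, -0.3, 0, 0.45], [0, 0, -0.185, 0, 0.45], [0, 0, 0, 0, 0], [0, 0, 0, 0, 0]]]'

```text
time: 6.12
ee_pos: [496.1, -343.1, 280.7]
eef_rot: [[-0.206, 0.979, -0.001], [0.979, 0.206, 0.0], [0.0, -0.001, -1.0]]
contact_force: [-6.9, 0.7, -1.0]
gripper_width: 9.8
grip_force: 58.4
```

Request:
servo_tool --series '[[[0, 0, 0, 0, 0]]]'

```text
time: 6.25
ee_pos: [496.0, -343.0, 280.7]
eef_rot: [[-0.206, 0.979, -0.001], [0.979, 0.206, 0.0], [0.0, -0.0, -1.0]]
contact_force: [-6.1, 1.6, -0.5]
gripper_width: 10.1
grip_force: 58.5
```

Run:
```python
import numpy as np
p=np.array([0,.05,.13,.22,.31,.4,.5,.6,.7,.8,.9,1.0,1.07,1.12]);t=p+.0973;h=-206*np.cos(t);z=206*np.sin(t)
d=np.c_[np.diff(h)*np.cos(.207),np.diff(h)*np.sin(.207),np.diff(z)]/120
print(np.c_[p[1:],d].round(3)); print((h[1:]-h[0]).round(0),(z[1:]-z[0]).round(0))
```

```text
[[0.05  0.01  0.002 0.085]
 [0.13  0.025 0.005 0.135]
 [0.22  0.041 0.009 0.149]
 [0.31  0.054 0.011 0.144]
 [0.4   0.066 0.014 0.139]
 [0.5   0.087 0.018 0.147]
 [0.6   0.101 0.021 0.137]
 [0.7   0.114 0.024 0.126]
 [0.8   0.126 0.026 0.114]
 [0.9   0.136 0.029 0.1  ]
 [1.    0.145 0.031 0.086]
 [1.07  0.106 0.022 0.051]
 [1.12  0.078 0.016 0.032]]
[  1.   4.   9.  16.  24.  35.  47.  61.  77.  93. 111. 124. 134.] [ 10.  26.  44.  62.  78.  96. 112. 127. 141. 153. 163. 169. 173.]
```

Request:
servo_tool --series '[[[0.01, 0.002, 0.085, 0, 0], [0.025, 0.005, 0.135, 0, 0], [0.041, 0.009, 0.149, 0, 0], [0, 0, 0, 0, 0]]]'

```text
time: 6.75
ee_pos: [505.1, -341.1, 326.3]
eef_rot: [[-0.206, 0.979, -0.0], [0.979, 0.206, -0.0], [-0.0, -0.0, -1.0]]
contact_force: [-8.3, 0.7, -0.7]
gripper_width: 9.7
grip_force: 58.8
```

Request:
servo_tool --series '[[[0.054, 0.011, 0.144, 0, 0], [0.066, 0.014, 0.139, 0, 0], [0.087, 0.018, 0.147, 0, 0], [0.101, 0.021, 0.137, 0, 0], [0.114, 0.024, 0.126, 0, 0]]]'

```text
time: 7.38
ee_pos: [554.6, -330.8, 410.0]
eef_rot: [[-0.205, 0.979, -0.002], [0.979, 0.205, 0.0], [0.001, -0.002, -1.0]]
contact_force: [-11.8, 2.1, 5.8]
gripper_width: 9.3
grip_force: 58.4
```

Request:
servo_tool --series '[[[0.126, 0.026, 0.114, 0, 0], [0.136, 0.029, 0.1, 0, 0], [0.145, 0.031, 0.086, 0, 0], [0.106, 0.022, 0.051, 0, 0], [0.078, 0.016, 0.032, 0, 0]]]'

```text
time: 8.0
ee_pos: [627.0, -315.7, 457.4]
eef_rot: [[-0.206, 0.978, 0.004], [0.979, 0.206, -0.003], [-0.003, 0.003, -1.0]]
contact_force: [0.8, 4.2, -7.0]
gripper_width: 9.6
grip_force: 60.0
```

Request:
servo_tool --series '[[[0, 0, 0, 0, 0], [0, 0, 0, 0, 0], [0, 0, 0, 0, 0], [0, 0, 0, 0, 0], [0, 0, 0, 0, 0]]]'

```text
time: 8.62
ee_pos: [627.1, -315.6, 457.1]
eef_rot: [[-0.206, 0.978, 0.005], [0.978, 0.206, -0.002], [-0.003, 0.005, -1.0]]
contact_force: [-2.9, 0.2, 8.1]
gripper_width: 9.4
grip_force: 61.9
```

Run:
```python
from h import *
import cv2
a=viewer.capture("scene")[170:420,120:340];b=viewer.capture("side")[90:250,170:330];c=viewer.capture("wrist")
cv2.imwrite("pics/t6.png",np.hstack([cv2.resize(a,(400,455),interpolation=cv2.INTER_CUBIC),cv2.resize(c,(400,455),interpolation=cv2.INTER_CUBIC)]))
```

```text
(no output)
```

View pics/t6.png

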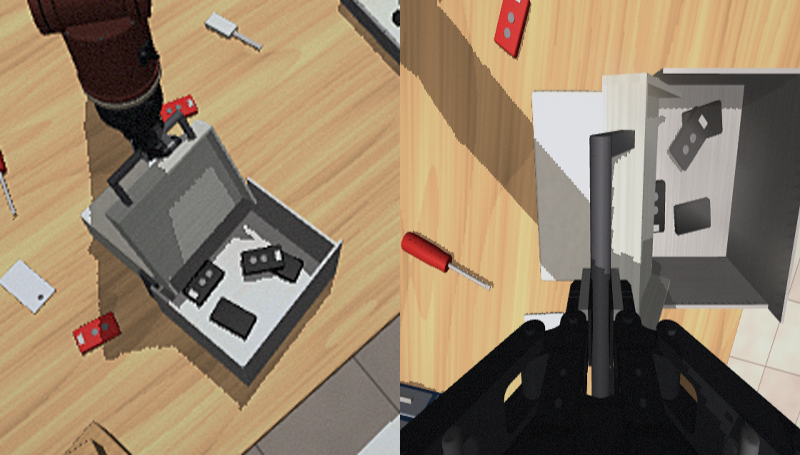

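All four black fobs lie in the hopper: left half at (203,283), (262,262), (287,267) and (233,318). The tray is empty, so I'm bringing it back along the arc.

Request:
servo_tool --series '[[[-0.078, -0.016, -0.032, 0, 0], [-0.106, -0.022, -0.051, 0, 0], [-0.145, -0.031, -0.086, 0, 0], [-0.136, -0.029, -0.1, 0, 0], [-0.126, -0.026, -0.114, 0, 0]]]'

```text
time: 9.4
ee_pos: [556.2, -330.5, 410.1]
eef_rot: [[-0.207, 0.978, 0.006], [0.978, 0.207, -0.002], [-0.003, 0.005, -1.0]]
contact_force: [0.2, -1.1, 1.8]
gripper_width: 9.6
grip_force: 64.4
```

Request:
servo_tool --series '[[[-0.114, -0.024, -0.126, 0, 0], [-0.101, -0.021, -0.137, 0, 0], [-0.087, -0.018, -0.147, 0, 0], [-0.066, -0.014, -0.139, 0, 0], [-0.054, -0.011, -0.144, 0, 0]]]'

```text
time: 10.02
ee_pos: [505.3, -341.3, 324.6]
eef_rot: [[-0.206, 0.979, 0.002], [0.979, 0.206, -0.001], [-0.001, 0.002, -1.0]]
contact_force: [-1.1, -0.9, 0.6]
gripper_width: 9.4
grip_force: 69.1
```

Request:
servo_tool --series '[[[-0.041, -0.009, -0.149, 0, 0], [-0.025, -0.005, -0.13, 0, 0], [-0.005, -0.001, -0.04, 0, 0], [0, 0, 0, 0, 0]]]'

```text
time: 10.52
ee_pos: [496.9, -343.2, 285.6]
eef_rot: [[-0.206, 0.979, 0.0], [0.979, 0.206, -0.001], [-0.001, 0.0, -1.0]]
contact_force: [-3.0, -3.7, 1.9]
gripper_width: 9.4
grip_force: 70.3
```

Request:
servo_tool --series '[[[-0.004, 0, -0.036, 0, 0], [0, 0, 0, 0, 0], [0, 0, 0, 0, 0.45], [0, 0, 0, 0, 0.45], [0, 0, 0, 0, 0.45]]]'

```text
time: 11.15
ee_pos: [496.7, -342.3, 281.1]
eef_rot: [[-0.207, 0.978, 0.0], [0.978, 0.207, 0.0], [0.0, 0.0, -1.0]]
contact_force: [-0.8, -0.0, -0.3]
gripper_width: 38.3
grip_force: 0.0
```

Request:
servo_tool --series '[[[0, 0, 0.25, 0, 0.45], [0, 0, 0.45, 0, 0.45], [0, 0, 0.45, 0, 0.45], [0, 0.4, 0, 0, 0.45], [0, 0.4, 0, 0, 0.45]]]'

```text
time: 11.78
ee_pos: [496.2, -245.7, 419.8]
eef_rot: [[-0.205, 0.979, 0.002], [0.979, 0.205, -0.0], [-0.001, 0.001, -1.0]]
contact_force: [0.8, 0.6, 0.1]
gripper_width: 38.4
grip_force: 0.0
```

Request:
servo_tool --series '[[[0, 0.4, 0, 0, 0.45], [0, 0.4, 0, 0, 0.45], [0, 0.4, 0, 0, 0.45], [0, 0, 0, 0, 0.45]]]'

```text
time: 12.28
ee_pos: [496.5, -98.6, 419.3]
eef_rot: [[-0.213, 0.977, 0.0], [0.977, 0.213, 0.001], [0.001, 0.001, -1.0]]
contact_force: [-0.2, -0.1, -1.0]
gripper_width: 38.3
grip_force: 0.0
```

Run:
```python
from h import *
import cv2
s=status.get_state();print(s['time'],s['ee_pos'],s['contact_force'])
a=viewer.capture("scene")[100:400,100:430]
cv2.imwrite("pics/t7.png",cv2.resize(a,(660,600),interpolation=cv2.INTER_CUBIC))
for e in(-60,60):
    print((proj("scene",[496.4-.2*e,-341.1+.98*e,122])-[100,100])*2)
```

```text
12.275 [496.52184431 -98.60086162 419.26131667] [-0.17644912 -0.13200854 -0.97666241]
[116.93610984 333.33829231]
[180.10829328 272.05629339]
```

View pics/t7.png

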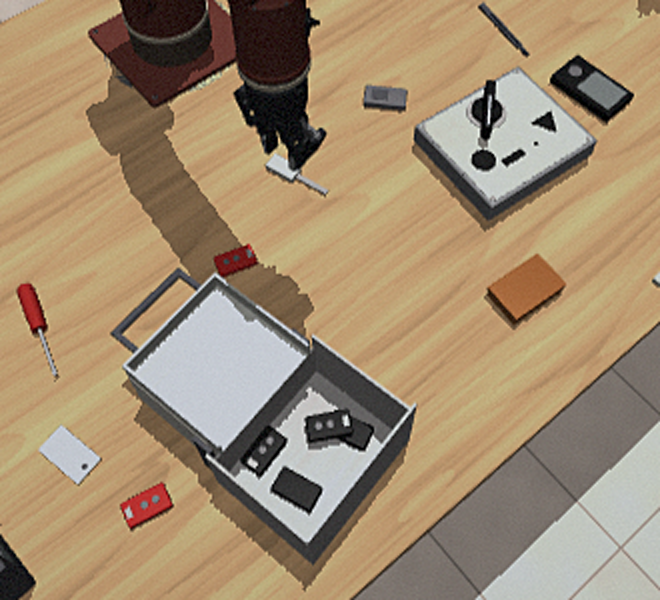

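The tray is level and empty, with its bar at (117,333)–(180,272) as before. The four fobs are in the hopper, the pointer is on the disc (484,160), and the bystanders have not moved.

```bash
python3 -c "
from bench import finish_job
print(finish_job())"
```

```text
the job is handed in; nothing more can be done
None
```

The job is handed in at about 12 s: the selector is clicked in on the disc, all four fobs are in the hopper, the tray is back down level, and nothing else on the desk was moved.

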